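# Coffee cart: rack the open canister and hold its bayonet lid at the vent position

### The job

Stand the open square canister upright in the caddy's one empty cell, which keeps it from turning. Then fit the loose bayonet lid into its mouth and turn the lid clockwise (seen from above) halfway to its lock, so that the lid's bar lies diagonally across the canister: this is the vent position, and the lid must not be turned on into the lock. Finish while still gripping the lid by its bar and holding it there; do not knock the other things on the counter about.

Things in the scene. Friction and masses are not known exactly. Their poses are not given: they have to be found in the camera images.
- canister: The open canister: a loose aluminium box, 54 x 54 mm in plan, 110 mm high, about 0.26 kg, upright on the counter. Origin: centre of its underside, z up. Its white top plate (dark inside below), 5 mm thick, flush with the rim, has a keyhole mouth: a round hole 36 mm across with two slots 17 mm wide reaching 24 mm from the centre along its own +x and -x.
- canister_mouth (a point): Centre of the canister's mouth, level with its top, 110 mm above its underside; axes as the canister's. Stops under the plate let the lid turn from the slots only clockwise seen from above, by about 90 degrees. A sprung catch is felt as a bump from about 58 degrees: there the lock begins.
- lid: The bayonet lid: loose, white with a black bar, about 0.10 kg, standing plug down. Origin: centre of the plug's underside, z up. Plug 32 mm across, 12 mm high; two lugs at its foot, 6 mm wide, reach 22 mm from the axis along its own +x and -x; flange 51 mm across at 12 to 16 mm height; on it an upright bar to grip, 46 mm long along its x (in line with the lugs), 14 mm thick, from 16 to 52 mm height.
- lid_bar (a point): Point on the lid's axis in its bar, 42 mm above its underside, 10 mm below the bar's top; axes as the lid's. The lid enters, either way round, with the bar in line with the slots, and is down when the flange rests on the canister (lid origin 12 mm below the mouth). Turned 45 degrees clockwise, bar diagonal: vent position. 90 degrees: locked.
- caddy: Dark steel crate fixed to the counter: 70 mm along its x, 202 mm along its y, walls 45 mm high and 4 mm thick, floor 4 mm thick, two dividers 4 mm thick across its y making three cells 62 x 62 mm, their centres at -66, 0 and +66 mm along its y. Origin: centre of its underside.
- free_cell: A thin black rubber pad, look only, on the floor of the caddy's one empty cell; origin at the centre of that cell's floor, 4 mm above the counter; axes as the caddy's.
- closed_0: A shorter closed canister standing in another cell of the caddy, 54 x 54 mm, 78 mm high, with its lid and bar 118 mm. Origin: centre of its underside. To be left alone.
- closed_1: The second closed canister, the same as closed_0, in the remaining cell. To be left alone.
- tamper: Coffee tamper standing upright, 58 mm across, 88 mm high; origin under its centre. Bystander.
- pitcher: Steel milk pitcher, 90 mm across, 100 mm high, handle at its +y; origin under its centre. Bystander.
- mug: Green mug, 82 mm across, 85 mm high, handle at its +y; origin under its centre. Bystander.
- cup_stack: Stack of paper cups, 84 mm across, 135 mm high; origin under its centre. Bystander.
- shaker: Steel shaker, 64 mm across, 120 mm high; origin under its centre. Bystander.
- portafilter: Portafilter lying flat, 70 mm head, black handle to 185 mm along its -x, 40 mm high; origin under the head. Bystander.
- spoon: Long steel spoon lying flat near the robot. Bystander.

How it is judged:
By the outcome, as a careful person would: the job done as asked, in the order asked, and still so for the second after the job is handed in, while the arm keeps its last pose, push and grip.
It also fails if it takes over 67 s, if anything falls off the work surface, if the arm or the gripper's body presses on something with over 40 N, if the wrist force passes 120 N, or if a joint passes its speed limit or range.

### The arm

A 6-joint arm with a two-finger parallel gripper is mounted at the origin on the work surface. World frame = base frame: x ahead of the robot, y to its left, z up, the work surface at z = 0. Lengths are in mm, angles in rad, forces in N, time in s.
With the tool pointing down it reaches from about 325 to 850 mm from the base axis. Payload 4.4 kg.
Tool frame: the origin (TCP) lies between the finger pads; the fingertips stand 17 mm ahead of it and the grasp point (between the pads) lies 2 mm behind it; z points along the fingers, y is the line along which they close (so a half turn about z gives the same grasp; the last joint's range is limited). The gripper opens to 94 mm and grips with 3 to 60 N. Pads are 16 mm wide; open, the fingers measure 119 mm over their backs; the gripper's body (75 mm by 177 mm) begins 78 mm behind the grasp point.
Start: joints at [-1.292, 0.207, 1.542, -0, 1.393, -0.15], TCP at [239.062, -522.95, 222.447] pointing down, gripper open.
Joint ranges: [-2.73, 2.73], [-0.86, 2.22], [0.23, 2.46], [-1.11, 4.25], [0.08, 2.63], [-2.82, 2.82]. Speed limits (rad/s): [2.79, 2.79, 3.14, 3.14, 3.14, 3.14].

### API

Orientations are given as [roll, pitch, yaw] about the fixed x, y, z axes, in that order (R = Rz(yaw) Ry(pitch) Rx(roll)).
In Python, from rig import arm gives the robot as it stands.
- The arm moves only by the tool move_arm, never from a script. Its argument "deltas" is a list of rows, each an object with "travel": the shift along the world's x, y, z in cm, a list of three; "yaw": the turn about the world's z in rad; "hand": the closure in counts, from 0 (fully open) to 255 (shut). A call has 1 to 20 rows; each row is the pose to reach, as a shift and turn from the pose commanded when the call began; what a row does not reach only later rows make up. A row lasts 1/8 s, in which the tool goes at most 62.5 mm and 10.7 degrees, less where a joint would pass 70% of its speed; a pose out of reach is approached as far as the arm can. A call with a gripper value outside its range is refused whole. The fingers move at their own pace and stop on an object; the grip force is fixed at half the most. Time passes only in rows, so rows that repeat a pose let the fingers close. It gives the time, the measured TCP pose, the force and the opening at its end, in the units of the state.
- arm.sense(): the state, without advancing time (a new reading comes with each control period).
- arm.snapshot(name): name is "scene" or "top" or "wrist"; returns the picture (420x560x3 uint8, red, green, blue); there is no depth.
- arm.get_calibration(name): a dict with "intrinsics" (3x3 intrinsics, pixels), "k1" (the pictures are not rectified: a ray, as slopes to the right and down, at radius r is drawn at 1 + k1 r^2 times it, then the intrinsics apply), "T" (4x4, takes a point from camera to world coordinates); the wrist camera has in their place "T_tool_cam" (4x4, takes a point from camera to tool coordinates, whose origin is the TCP and whose axes are the flange's). Camera axes: x right, y down, z forward; pixel columns grow to the right and rows downward; lengths in mm; the calibration is good to about 2 mm. A picture is of the moment at which its call begins: read the wrist's pose just before it. get_calibration takes no time and is no camera call.
- arm.sign_off(): hands the job in, once; it reports no verdict.
The state is a dict: "clock": time; "joint_pos": joint angles; "qd": joint speeds; "effort": joint torques, N m; "eef_pos": TCP position; "ee_rot": TCP orientation; "force": force on the tool from outside, world axes, zero at the start; "moment": the same for the moment, N m; "width": finger opening in mm.
Only numpy, scipy, OpenCV 4.12 (cv2) and the standard library are available. Lean on these libraries where they do the work, as an engineer would, in place of code of your own. Each camera call takes 0.05 s, during which the arm holds its last target. There are 200 camera calls.

## Working session

There is one attempt and no reset: what is moved stays moved. The work goes in short steps, Python scripts to look and compute and a tool call to move; the robot and the scene stay as the last step left them, time stands still between calls to the robot, and variables do not carry over. Pictures are saved under pics/ and viewed, on a budget of 10 in all, crops included, one or two more only if the job needs it, and the job is handed in when it is done.

Besides the shell and the picture viewer there is one more tool, called after ">>>" by a JSON object that holds its "fn" and its "kwargs", one argument or row to a line. move_arm: Moves the arm, as the interface text tells. Its arguments: {"type":"object","properties":{"deltas":{"type":"array"}},"required":["deltas"]}

```bash
ls; mkdir -p pics; cat > h.py <<'E'
import numpy as np, cv2
from rig import arm
from scipy.spatial.transform import Rotation as R
def cam(n, st=None):
    c=arm.get_calibration(n); K=np.array(c["intrinsics"]); k1=c["k1"]
    if "T" in c: T=np.array(c["T"])
    else:
        st=st or arm.sense(); A=np.eye(4); A[:3,:3]=R.from_euler('xyz',st["ee_rot"]).as_matrix(); A[:3,3]=st["eef_pos"]
        T=A@np.array(c["T_tool_cam"])
    return K,k1,T
def pts(uv,z,C):
    K,k1,T=C; uv=np.asarray(uv,float).reshape(-1,1,2)
    s=cv2.undistortPoints(uv,K,np.array([k1,0,0,0.]))[:,0]
    d=np.c_[s,np.ones(len(s))]@T[:3,:3].T; o=T[:3,3]
    return o+d*((np.asarray(z)-o[2])/d[:,2])[:,None]
def proj(P,C):
    K,k1,T=C; Ti=np.linalg.inv(T)
    return cv2.projectPoints(np.asarray(P,float).reshape(-1,1,3),Ti[:3,:3],Ti[:3,3],K,np.array([k1,0,0,0.]))[0][:,0]
def snap(n,f):
    st=arm.sense(); im=arm.snapshot(n); np.save('pics/'+f+'.npy',im); cv2.imwrite('pics/'+f+'.png',im[:,:,::-1]); return im,cam(n,st)
E
python3 - <<'E'
from h import *
for n in("top","scene"): im,C=snap(n,n+'0'); print(n,C[2][:3,3].round(), C[2][:3,2].round(2))
print(arm.sense()); print(arm.get_calibration("wrist"))
E
```

```text
pics
top [ 446.   33. 1373.] [ 0.11 -0.02 -0.99]
scene [981. 452. 953.] [-0.36 -0.44 -0.82]
{'clock': 0.1, 'joint_pos': array([-1.29249736e+00,  2.07331049e-01,  1.54277554e+00, -3.19724588e-05,
        1.39348839e+00, -1.50483082e-01]), 'qd': array([-0.00085804, -0.00189928, -0.00273583,  0.00077233,  0.00123348,
       -0.00143277]), 'effort': array([-2.04488097e-04, -3.71867108e+01, -2.82289910e+01,  7.01801456e-02,
        3.12253414e-02, -6.02662317e-05]), 'eef_pos': array([ 238.86473477, -522.29248455,  221.42586433]), 'ee_rot': array([-3.13960824e+00, -2.69075456e-04,  4.28787449e-01]), 'force': array([-0.65860807, -0.5508898 ,  0.299283  ]), 'moment': array([ 0.00026408, -0.00749097, -0.04366333]), 'width': 93.88583725892951}
{'intrinsics': array([[296.75806592,   0.        , 277.3925852 ],
       [  0.        , 296.75806592, 210.57319959],
       [  0.        ,   0.        ,   1.        ]]), 'k1': -0.0005688720947210205, 'T_tool_cam': array([[-4.40393057e-05, -9.70929006e-01, -2.39367634e-01,
         6.99607958e+01],
       [ 9.99999674e-01,  1.50343675e-04, -7.93809604e-04,
         5.79628911e-01],
       [ 8.06720179e-04, -2.39367591e-01,  9.70928682e-01,
        -1.62127399e+02],
       [ 0.00000000e+00,  0.00000000e+00,  0.00000000e+00,
         1.00000000e+00]])}
```

View pics/top0.png

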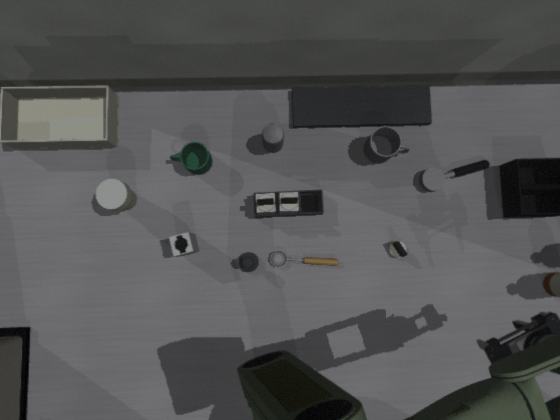

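View pics/scene0.png

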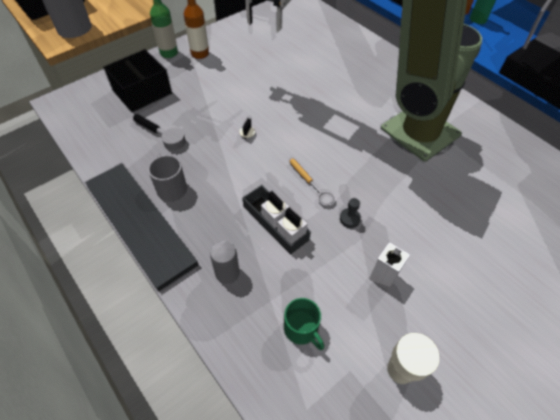

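The top view shows the canister at about (180,244), the lid at (398,250), the caddy at (287,203) with its right-hand cell (311,201) empty. The scene view agrees. I'll segment these next.

```bash
python3 - <<'E'
from h import *
im=np.load('pics/top0.npy'); C=cam("top"); hsv=cv2.cvtColor(im,cv2.COLOR_RGB2HSV); V=hsv[:,:,2]
def crop(c,w=32,h=24,s=12): return cv2.resize(im[c[1]-h:c[1]+h,c[0]-w:c[0]+w,::-1],None,fx=s/2,fy=s/2,interpolation=cv2.INTER_NEAREST)
cv2.imwrite('pics/crops.png',np.vstack([np.hstack([crop((180,244)),crop((398,250))]),cv2.resize(crop((287,203),48,18,16),(768,288))]))
def comp(mask,c,name,z):
    n,l,s,ce=cv2.connectedComponentsWithStats(mask.astype('uint8'))
    for i in range(1,n):
        if s[i,4]>15 and np.hypot(*(ce[i]-c))<(40 if name=='caddy' else 16):
            ct=cv2.findContours((l==i).astype('uint8'),0,1)[0][0][:,0]
            p=pts(ct,z,C)[:,:2].astype('float32'); r=cv2.minAreaRect(p)
            print(name,s[i,4],ce[i].round(1),pts([ce[i]],z,C)[0].round(1),'rect',np.round(r[0],1),np.round(r[1],1),round(r[2],1), cv2.boxPoints(r).round().tolist())
Y,X=np.mgrid[:420,:560]
print('V percentiles',np.percentile(V[225:270,160:200],[1,10,50,90,99]))
near=lambda c,r:np.hypot(X-c[0],Y-c[1])<r
comp((V>165)&near((180,244),20),(180,244),'canister',110)
comp((V<60)&near((180,244),14),(180,244),'mouth',110)
comp((V>150)&near((398,250),14),(398,250),'lidwhite',16)
comp((V<60)&near((398,250),14),(398,250),'bar',52)
comp((V<75)&(abs(X-287)<45)&(abs(Y-203)<22),(287,203),'caddy',45)
E
```

```text
V percentiles [ 23.  65. 100. 122. 144.]
mouth 142 [180.7 243.9] [478.1 279.7 110. ] rect [477.8 280.2] [29.8 43.6] 89.9 [[456.0, 265.0], [500.0, 265.0], [500.0, 295.0], [456.0, 295.0]]
bar 115 [399.2 248.8] [ 449.8 -333.1   52. ] rect [ 450.4 -332.4] [48.8 20.6] 33.2 [[424.0, -337.0], [436.0, -354.0], [476.0, -328.0], [465.0, -310.0]]
caddy 1448 [286.2 204.8] [585.  -12.7  45. ] rect [587.9  -2.9] [ 75.  232.2] 1.9 [[547.0, 112.0], [554.0, -120.0], [629.0, -118.0], [621.0, 114.0]]
```

View pics/crops.png

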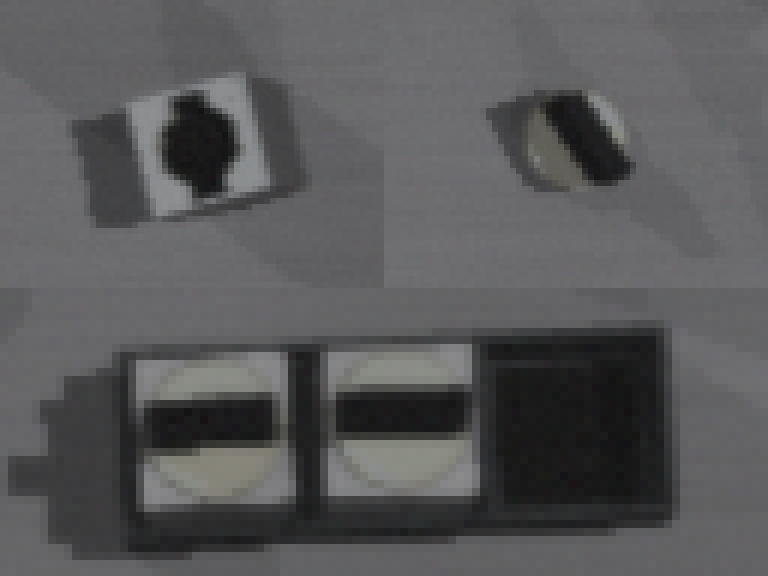

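```bash
python3 - <<'E'
from h import *
C=cam("top")
q=lambda L,c,w,h,s:np.array(L)/s+np.array([c[0]-w,c[1]-h])
p=pts(q([(128,103),(245,73),(272,185),(152,217)],(180,244),32,24,6),110,C); print('can',p.round(1),p.mean(0))
p=pts(q([(187,95),(210,195)],(180,244),32,24,6),110,C); print('slot',p.round(1),p.mean(0))
L=np.array([(125,352),(668,325),(672,520),(130,548)])-[0,288]
p=pts(q(L,(287,203),48,18,8),45,C); print('caddy',p.round(1),p.mean(0))
p=pts([(311,201)],4,C);print(p)
E
```

```text
can [[497.1 310.4 110. ]
 [509.4 257.5 110. ]
 [458.3 245.5 110. ]
 [445.4 299.5 110. ]] [477.53311866 278.21817842 110.        ]
slot [[500.  283.8 110. ]
 [454.6 273.4 110. ]] [477.29514055 278.58846623 110.        ]
caddy [[ 621.7   78.3   45. ]
 [ 627.1 -119.8   45. ]
 [ 555.8 -118.7   45. ]
 [ 550.3   77.8   45. ]] [588.71447532 -20.61182711  45.        ]
[[599.10280914 -88.75369358   4.        ]]
```

>>> {"fn": "move_arm", "kwargs": {
  "deltas": [
    {"travel": [6, 0, 2], "yaw": 0.17, "hand": 0},
    {"travel": [10, 4, 3], "yaw": 0.34, "hand": 0},
    {"travel": [14, 9, 3], "yaw": 0.5, "hand": 0},
    {"travel": [17, 14, 3], "yaw": 0.66, "hand": 0},
    {"travel": [20, 19, 3], "yaw": 0.82, "hand": 0},
    {"travel": [23, 24, 3], "yaw": 0.98, "hand": 0},
    {"travel": [26, 29, 3], "yaw": 1.1, "hand": 0},
    {"travel": [29, 34, 3], "yaw": 1.19, "hand": 0},
    {"travel": [31, 39, 3], "yaw": 1.19, "hand": 0},
    {"travel": [33, 43, 3], "yaw": 1.19, "hand": 0},
    {"travel": [34.6, 45.7, 3], "yaw": 1.19, "hand": 0},
    {"travel": [34.6, 45.7, 3], "yaw": 1.19, "hand": 0},
    {"travel": [34.6, 45.7, 3], "yaw": 1.19, "hand": 0}
  ]
}}

```text
clock: 1.72
eef_pos: [584.5, -66.4, 251.9]
ee_rot: [-3.14, 0.0, 1.619]
force: [-0.4, 0.4, 0.2]
width: 93.7
```

```bash
python3 - <<'E'
from h import *
im,C=snap("wrist","w1")
print(proj([[590.5,-86.6,4],[590.5,-86.6,45]],C))
E
```

```text
[[280.50595543 202.63993411]
 [280.81064392 209.4838049 ]]
```

View pics/w1.png

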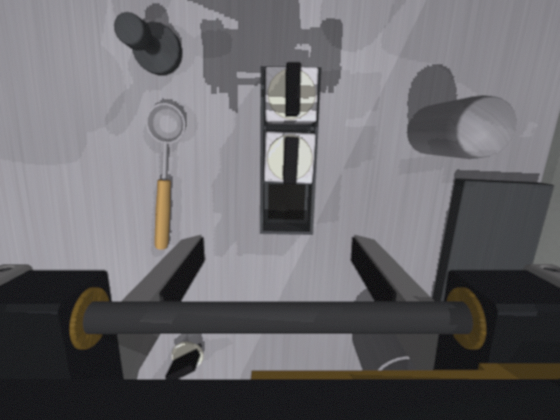

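The wrist view shows the caddy rim at columns ~261–314 and rows ~67–234, with the empty cell near (288,203). I'll get the rim edges from intensity profiles.

```bash
python3 - <<'E'
from h import *
im=np.load('pics/w1.npy'); g=cv2.cvtColor(im,cv2.COLOR_RGB2GRAY).astype(int); C=cam("wrist")
for r in (195,205,215,225): print(r,250,g[r,250:326:1].tolist())
for c in (275,288,300): print(c,165,g[165:245,c].tolist())
E
```

```text
195 250 [147, 147, 148, 147, 148, 148, 149, 151, 147, 131, 98, 75, 65, 53, 55, 67, 69, 63, 46, 37, 35, 35, 33, 31, 32, 34, 32, 35, 32, 32, 34, 34, 32, 34, 34, 34, 33, 32, 33, 35, 36, 35, 36, 36, 36, 36, 34, 35, 37, 34, 36, 32, 36, 36, 48, 63, 71, 66, 49, 39, 37, 54, 71, 83, 102, 131, 147, 151, 150, 151, 148, 149, 150, 150, 151, 152]
205 250 [146, 147, 149, 148, 147, 149, 151, 148, 143, 124, 95, 75, 65, 53, 55, 65, 69, 64, 51, 36, 34, 34, 33, 35, 33, 35, 34, 35, 35, 36, 34, 34, 36, 34, 35, 34, 31, 31, 32, 34, 32, 37, 32, 36, 37, 35, 35, 32, 35, 35, 36, 35, 36, 38, 54, 68, 64, 53, 38, 36, 42, 59, 76, 89, 116, 142, 153, 152, 151, 149, 148, 151, 150, 150, 146, 142]
215 250 [148, 147, 148, 147, 147, 149, 150, 148, 141, 122, 96, 80, 70, 50, 41, 39, 41, 37, 29, 24, 24, 21, 21, 24, 24, 24, 25, 28, 25, 24, 27, 25, 25, 25, 24, 21, 24, 24, 18, 21, 24, 24, 24, 26, 24, 25, 23, 23, 26, 26, 24, 26, 22, 28, 36, 44, 44, 42, 36, 37, 49, 68, 82, 103, 132, 148, 152, 152, 149, 146, 142, 140, 138, 139, 140, 139]
225 250 [147, 148, 148, 149, 149, 150, 150, 148, 141, 124, 96, 79, 64, 50, 37, 40, 38, 38, 38,
[... 597 characters left out ...]
]
288 165 [39, 38, 39, 37, 39, 36, 40, 39, 38, 39, 39, 40, 40, 38, 38, 39, 39, 34, 34, 33, 36, 30, 32, 35, 33, 34, 30, 34, 35, 36, 33, 36, 33, 33, 32, 32, 34, 35, 35, 32, 32, 33, 32, 33, 29, 28, 26, 16, 19, 26, 18, 26, 23, 25, 33, 39, 44, 41, 37, 37, 38, 40, 35, 41, 38, 42, 59, 74, 91, 117, 139, 152, 150, 151, 152, 153, 150, 152, 151, 151]
300 165 [214, 213, 213, 213, 213, 213, 213, 212, 213, 213, 210, 202, 194, 202, 211, 212, 198, 156, 103, 58, 38, 34, 38, 36, 37, 38, 35, 38, 35, 37, 36, 38, 36, 36, 35, 36, 34, 36, 34, 34, 36, 32, 34, 34, 31, 27, 23, 27, 19, 23, 24, 21, 23, 26, 33, 40, 41, 40, 36, 33, 33, 34, 35, 34, 37, 41, 55, 72, 87, 114, 143, 159, 162, 164, 164, 164, 164, 164, 164, 165]
```

```bash
python3 - <<'E'
from h import *
C=cam("wrist")
print(pts([(260,195),(260,205),(260,225),(314.4,195),(313.9,205),(312.6,225),(275,233),(288,233.2),(300,233.3)],45,C)[:,:2].round(1))
E
```

```text
[[ 563.3  -69.4]
 [ 563.7  -82.4]
 [ 564.6 -109. ]
 [ 632.   -66.2]
 [ 632.4  -79.2]
 [ 632.7 -105.8]
 [ 584.5 -119. ]
 [ 601.5 -118.4]
 [ 617.2 -117.8]]
```

>>> {"fn": "move_arm", "kwargs": {
  "deltas": [
    {"travel": [-1, 3, 0], "yaw": 0.05, "hand": 0},
    {"travel": [-2, 8, 0], "yaw": 0.1, "hand": 0},
    {"travel": [-4, 14, 0], "yaw": 0.18, "hand": 0},
    {"travel": [-6, 20, 0], "yaw": 0.18, "hand": 0},
    {"travel": [-8, 26, 0], "yaw": 0.18, "hand": 0},
    {"travel": [-10, 31, 0], "yaw": 0.18, "hand": 0},
    {"travel": [-10.6, 34.7, 0], "yaw": 0.18, "hand": 0},
    {"travel": [-10.6, 34.7, 0], "yaw": 0.18, "hand": 0},
    {"travel": [-10.6, 34.7, 0], "yaw": 0.18, "hand": 0}
  ]
}}

```text
clock: 2.9
eef_pos: [479.4, 279.6, 252.4]
ee_rot: [-3.141, 0.001, 1.797]
force: [0.9, -0.8, -0.1]
width: 94.0
```

```bash
python3 - <<'E'
from h import *
im,C=snap("wrist","w2"); print(arm.sense()['eef_pos'],arm.sense()['ee_rot'])
g=cv2.cvtColor(im,cv2.COLOR_RGB2GRAY)
q=proj([[479,280,110]],C)[0]; print(q)
Y,X=np.mgrid[:420,:560]
for nm,m in (('plate',(g>185)&(Y<300)),('mouth',(g<80)&(np.hypot(X-q[0],Y-q[1])<45))):
    n,l,s,ce=cv2.connectedComponentsWithStats(m.astype('uint8'))
    for i in range(1,n):
        if s[i,4]>150 and np.hypot(*(ce[i]-q))<40:
            ct=cv2.findContours((l==i).astype('uint8'),0,1)[0][0][:,0]
            r=cv2.minAreaRect(pts(ct,110,C)[:,:2].astype('float32')); print(nm,s[i],ce[i],np.round(r[0],1),np.round(r[1],1),r[2])
E
```

```text
[479.60478503 279.39054874 252.3892374 ] [-3.14141057e+00  7.16978662e-04  1.79664312e+00]
[276.26369096 204.39175314]
plate [254 181  51  17 573] [279.71553229 187.27748691] [478.2 296.6] [52.1 16.8] 12.975030899047852
plate [255 213  50  17 563] [279.97158082 223.11900533] [486.6 262.5] [52.2 17.7] 14.177953720092773
mouth [258 190  44  31 943] [279.68292683 204.68080594] [482.6 279.9] [45.4 32.4] 12.973753929138184
```

View pics/w2.png

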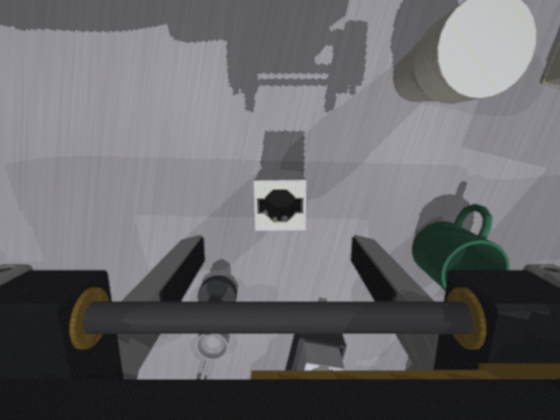

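The canister is centred in the view, with its mouth at (280,205). That gives a world position of about (482.5, 279.8), yaw 13.3°, and its sizes check out. Grasping now.

>>> {"fn": "move_arm", "kwargs": {
  "deltas": [
    {"travel": [0.3, 0, -4], "yaw": 0.01, "hand": 0},
    {"travel": [0.3, 0, -9], "yaw": 0.01, "hand": 0},
    {"travel": [0.3, 0, -13], "yaw": 0.01, "hand": 0},
    {"travel": [0.3, 0, -16], "yaw": 0.01, "hand": 0},
    {"travel": [0.3, 0, -16.9], "yaw": 0.01, "hand": 0},
    {"travel": [0.3, 0, -16.9], "yaw": 0.01, "hand": 255},
    {"travel": [0.3, 0, -16.9], "yaw": 0.01, "hand": 255},
    {"travel": [0.3, 0, -16.9], "yaw": 0.01, "hand": 255},
    {"travel": [0.3, 0, -16.9], "yaw": 0.01, "hand": 255},
    {"travel": [0.3, 0, -16.9], "yaw": 0.01, "hand": 255},
    {"travel": [0.3, 0, -16.9], "yaw": 0.01, "hand": 255}
  ]
}}

```text
clock: 4.32
eef_pos: [482.1, 281.3, 84.1]
ee_rot: [3.141, -0.0, 1.809]
force: [-2.0, -0.5, 5.0]
width: 53.7
```

>>> {"fn": "move_arm", "kwargs": {
  "deltas": [
    {"travel": [0, 0, 2], "yaw": 0, "hand": 255},
    {"travel": [0, 0, 6], "yaw": 0, "hand": 255},
    {"travel": [0, 0, 11], "yaw": 0, "hand": 255},
    {"travel": [0.5, -2, 15], "yaw": 0, "hand": 255},
    {"travel": [2, -6, 15.5], "yaw": -0.05, "hand": 255},
    {"travel": [4, -11, 15.5], "yaw": -0.1, "hand": 255},
    {"travel": [6, -16, 15.5], "yaw": -0.15, "hand": 255},
    {"travel": [8, -21, 15.5], "yaw": -0.204, "hand": 255},
    {"travel": [9.5, -26, 15.5], "yaw": -0.204, "hand": 255},
    {"travel": [10.8, -31, 15.5], "yaw": -0.204, "hand": 255},
    {"travel": [11.4, -34.5, 15.5], "yaw": -0.204, "hand": 255},
    {"travel": [11.6, -36.4, 15.5], "yaw": -0.204, "hand": 255},
    {"travel": [11.6, -36.4, 15.5], "yaw": -0.204, "hand": 255},
    {"travel": [11.6, -36.4, 13], "yaw": -0.204, "hand": 255},
    {"travel": [11.6, -36.4, 10], "yaw": -0.204, "hand": 255},
    {"travel": [11.6, -36.4, 7.5], "yaw": -0.204, "hand": 255},
    {"travel": [11.6, -36.4, 6.5], "yaw": -0.204, "hand": 255},
    {"travel": [11.6, -36.4, 6.5], "yaw": -0.204, "hand": 255},
    {"travel": [11.6, -36.4, 6.5], "yaw": -0.204, "hand": 255}
  ]
}}

```text
clock: 6.7
eef_pos: [599.1, -82.7, 149.9]
ee_rot: [3.139, 0.001, 1.605]
force: [-0.4, -0.1, -2.9]
width: 53.6
```

```bash
python3 - <<'E'
from h import *
im,C=snap("wrist","w3"); im2,C2=snap("top","top3")
s=arm.sense(); print(s['eef_pos'],s['ee_rot'],s['force'],s['width'])
a=im[40:320,120:440,::-1]; b=cv2.resize(im2[170:240,230:340,::-1],None,fx=4,fy=4)
cv2.imwrite('pics/c3.png',np.hstack([a,b]))
E
```

```text
[599.09226178 -83.02419917 150.02671377] [3.13890455e+00 7.66956612e-04 1.60501019e+00] [-0.17470634  0.16839696 -2.9510095 ] 53.99062735296084
```

View pics/c3.png

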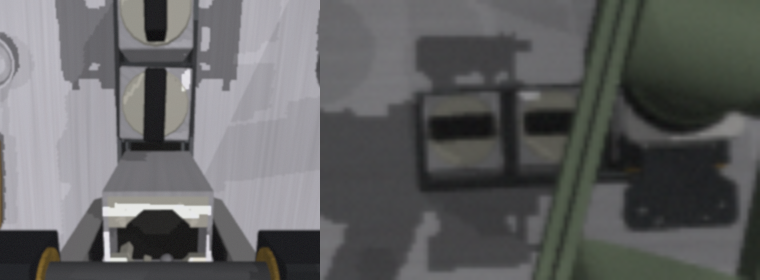

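The left crop shows the canister held over the cell, aligned with the caddy, with its foot edge at crop row ~152 and columns ~120–197. The next divider is at rows ~138–150. I'll compare the rim edges in this image with the prediction.

```bash
python3 - <<'E'
from h import *
im=np.load('pics/w3.npy'); g=cv2.cvtColor(im,cv2.COLOR_RGB2GRAY).astype(int)
st=arm.sense(); st['eef_pos']=np.array([598.06,-82.95,148.4]); st['ee_rot']=np.array([np.pi,0,1.604]); C=cam("wrist",st)
for r in (110,130,150,182,187): print(r,g[r,228:332].tolist())
print('col',{c:g[170:200,c].tolist() for c in (262,292)})
c=np.array([598,-83.4]);a=.033; ex=np.array([np.cos(a),np.sin(a)]);ey=np.array([-ex[1],ex[0]])
for y in (20,35,60,100):
  print(y,[proj([[*(c+sx*ex+y*ey),45]],C)[0].round(1).tolist() for sx in(-35,-31,31,35)])
print('div',[proj([[*(c+s*ey),45]],C)[0].round(1).tolist() for s in(31,35)])
print('foot',[proj([[598.06+sx,-82.95+27,65]],C)[0].round(1).tolist() for sx in(-27,27)])
E
```

```text
110 [105, 103, 104, 104, 104, 100, 88, 66, 54, 55, 57, 85, 117, 135, 142, 143, 144, 144, 143, 143, 142, 142, 140, 140, 140, 140, 142, 143, 144, 144, 144, 141, 140, 139, 139, 132, 111, 71, 36, 30, 30, 29, 31, 31, 27, 31, 31, 28, 29, 31, 32, 31, 28, 29, 32, 29, 34, 58, 102, 138, 151, 149, 145, 145, 145, 146, 146, 146, 145, 146, 144, 143, 145, 146, 148, 149, 156, 170, 189, 209, 215, 200, 164, 128, 91, 64, 55, 63, 82, 100, 106, 107, 108, 116, 128, 133, 133, 133, 134, 133, 132, 125, 115, 111]
130 [168, 167, 167, 169, 167, 152, 117, 82, 62, 54, 60, 87, 119, 136, 140, 138, 135, 135, 141, 146, 148, 148, 155, 164, 168, 164, 156, 149, 147, 146, 148, 147, 146, 147, 146, 130, 88, 44, 28, 30, 33, 33, 32, 31, 30, 28, 30, 32, 33, 30, 32, 31, 32, 31, 31, 31, 36, 63, 107, 141, 153, 154, 152, 153, 152, 153, 153, 153, 153, 154, 152, 153, 157, 181, 211, 215, 195, 171, 154, 148, 146, 140, 122, 91, 63, 55, 68, 115, 157, 171, 173, 172, 172, 173, 173, 174, 174, 174, 173, 173, 175, 177, 177, 176]
150 [168, 168, 169, 170, 169, 167, 164, 148, 100, 59, 58, 89, 119, 133, 133, 136, 142, 147, 147, 146, 146, 147, 1
[... 1215 characters left out ...]
3, 172, 172, 170, 170, 169, 170, 172, 174, 173, 174, 173, 173, 174]
col {262: [128, 127, 124, 116, 109, 109, 114, 113, 99, 75, 58, 51, 40, 27, 28, 25, 25, 29, 24, 28, 46, 71, 84, 90, 89, 89, 91, 92, 90, 92], 292: [143, 130, 127, 141, 153, 157, 157, 154, 144, 118, 83, 54, 38, 30, 29, 31, 30, 31, 29, 31, 49, 79, 101, 110, 110, 110, 110, 110, 110, 111]}
20 [[237.8, 193.6], [242.2, 193.6], [310.5, 193.6], [314.9, 193.6]]
35 [[237.3, 177.1], [241.8, 177.1], [310.9, 177.1], [315.4, 177.1]]
60 [[236.4, 148.7], [241.0, 148.7], [311.7, 148.7], [316.3, 148.7]]
100 [[234.8, 100.3], [239.6, 100.3], [313.0, 100.3], [317.7, 100.3]]
div [[276.4, 181.6], [276.3, 177.1]]
foot [[245.2, 188.2], [309.6, 190.3]]
```

Caddy rim centre reads ~1.3–2.5 px left of the tool axis, so the canister should shift ~2 mm in −x. Lowering partly and checking force.

>>> {"fn": "move_arm", "kwargs": {
  "deltas": [
    {"travel": [-0.2, 0, 0], "yaw": 0, "hand": 255},
    {"travel": [-0.2, 0, -1], "yaw": 0, "hand": 255},
    {"travel": [-0.2, 0, -2], "yaw": 0, "hand": 255},
    {"travel": [-0.2, 0, -3], "yaw": 0, "hand": 255},
    {"travel": [-0.2, 0, -4], "yaw": 0, "hand": 255},
    {"travel": [-0.2, 0, -4.5], "yaw": 0, "hand": 255},
    {"travel": [-0.2, 0, -4.5], "yaw": 0, "hand": 255},
    {"travel": [-0.2, 0, -4.5], "yaw": 0, "hand": 255}
  ]
}}

```text
clock: 7.8
eef_pos: [596.5, -83.0, 103.9]
ee_rot: [3.141, 0.0, 1.605]
force: [0.4, -0.5, -3.9]
width: 53.6
```

>>> {"fn": "move_arm", "kwargs": {
  "deltas": [
    {"travel": [0, 0, -0.6], "yaw": 0, "hand": 255},
    {"travel": [0, 0, -1.1], "yaw": 0, "hand": 255},
    {"travel": [0, 0, -1.4], "yaw": 0, "hand": 255},
    {"travel": [0, 0, -1.6], "yaw": 0, "hand": 255},
    {"travel": [0, 0, -1.6], "yaw": 0, "hand": 255},
    {"travel": [0, 0, -1.6], "yaw": 0, "hand": 255}
  ]
}}

```text
clock: 8.55
eef_pos: [596.0, -82.9, 88.1]
ee_rot: [-3.141, 0.0, 1.605]
force: [-3.9, 0.9, 3.7]
width: 53.7
```

>>> {"fn": "move_arm", "kwargs": {
  "deltas": [
    {"travel": [0, 0, 0], "yaw": 0, "hand": 0},
    {"travel": [0, 0, 0], "yaw": 0, "hand": 0},
    {"travel": [0, 0, 0], "yaw": 0, "hand": 0},
    {"travel": [0, 0, 0], "yaw": 0, "hand": 0},
    {"travel": [0, 0, 2], "yaw": 0, "hand": 0},
    {"travel": [0, 0, 6], "yaw": 0, "hand": 0},
    {"travel": [0, 0, 11], "yaw": 0, "hand": 0},
    {"travel": [0, 0, 15], "yaw": 0, "hand": 0},
    {"travel": [0, 0, 15], "yaw": 0, "hand": 0},
    {"travel": [0, 0, 15], "yaw": 0, "hand": 0}
  ]
}}

```text
clock: 9.8
eef_pos: [595.7, -82.8, 237.4]
ee_rot: [-3.141, -0.0, 1.605]
force: [0.9, -1.2, -0.9]
width: 93.7
```

```bash
cat >> h.py <<'E'
def mouth(im,C,z=114,xy=(596,-83)):
    "plate pieces and mouth as rectangles at height z"
    g=cv2.cvtColor(im,cv2.COLOR_RGB2GRAY); q=proj([[*xy,z]],C)[0]; Y,X=np.mgrid[:420,:560]
    for nm,m in (('plate',(g>175)),('mouth',g<80)):
        n,l,s,ce=cv2.connectedComponentsWithStats((m&(np.hypot(X-q[0],Y-q[1])<40)).astype('uint8'))
        for i in range(1,n):
            if s[i,4]>150:
                ct=cv2.findContours((l==i).astype('uint8'),0,1)[0][0][:,0]
                r=cv2.minAreaRect(pts(ct,z,C)[:,:2].astype('float32')); print(nm,s[i],ce[i].round(1),pts([ce[i]],z,C)[0].round(1),np.round(r[0],1),np.round(r[1],1),round(r[2],1))
E
python3 - <<'E'
from h import *
im,_=snap("wrist","w4"); s=arm.sense(); print(s['eef_pos'],s['ee_rot'],s['width'])
s['eef_pos']=np.array([596.06,-82.95,237.4]); s['ee_rot']=np.array([np.pi,0,1.604]); mouth(im,cam("wrist",s))
E
```

```text
[595.112208   -82.67585095 236.20126638] [-3.13929033e+00 -7.17239054e-04  1.60486465e+00] 94.14995331393871
plate [ 249  184   56   54 1581] [276.8 209.6] [596.4 -83.2 114. ] [596.6 -84.7] [54.5 54.1] 1.9
mouth [251 170  42  11 212] [272.7 173.9] [591.3 -48.  114. ] [589.8 -48.2] [39.9  8. ] 8.4
mouth [ 254  194   46   33 1025] [277.  209.5] [596.5 -83.1 114. ] [596.1 -83.8] [44.7 32.6] 1.9
```

View pics/w4.png

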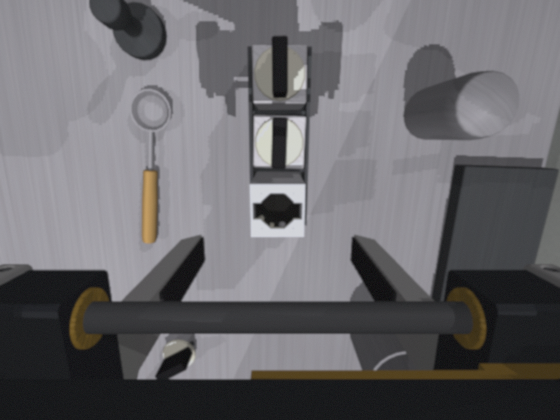

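The canister stands upright in the cell, mouth at (277,210), which is (596.5, −83.2), slots along caddy x at 1.9°. Moving to the lid.

>>> {"fn": "move_arm", "kwargs": {
  "deltas": [
    {"travel": [-2, -3, 0], "yaw": -0.15, "hand": 0},
    {"travel": [-5, -7, 0], "yaw": -0.32, "hand": 0},
    {"travel": [-8, -12, 0], "yaw": -0.5, "hand": 0},
    {"travel": [-11, -17, 0], "yaw": -0.67, "hand": 0},
    {"travel": [-13, -22, -1], "yaw": -0.84, "hand": 0},
    {"travel": [-14.6, -25, -3], "yaw": -1.0, "hand": 0},
    {"travel": [-14.6, -25, -5], "yaw": -1.02, "hand": 0},
    {"travel": [-14.6, -25, -5], "yaw": -1.02, "hand": 0},
    {"travel": [-14.6, -25, -5], "yaw": -1.02, "hand": 0}
  ]
}}

```text
clock: 10.98
eef_pos: [450.0, -332.4, 187.0]
ee_rot: [-3.14, 0.0, 0.586]
force: [0.1, -0.4, 0.3]
width: 94.1
```

```bash
python3 - <<'E'
from h import *
im,_=snap("wrist","w5"); s=arm.sense(); print(s['eef_pos'],s['ee_rot'])
s['eef_pos']=np.array([450.06,-332.95,187.4]); s['ee_rot']=np.array([np.pi,0,0.584]); C=cam("wrist",s)
g=cv2.cvtColor(im,cv2.COLOR_RGB2GRAY); Y,X=np.mgrid[:420,:560]; q=proj([[450,-333,52]],C)[0]; print(q)
for nm,z,m in (('bar',52,g<60),('flange',16,g>185)):
    n,l,st,ce=cv2.connectedComponentsWithStats((m&(np.hypot(X-q[0],Y-q[1])<50)).astype('uint8'))
    for i in range(1,n):
        if st[i,4]>100:
            ct=cv2.findContours((l==i).astype('uint8'),0,1)[0][0][:,0]
            r=cv2.minAreaRect(pts(ct,z,C)[:,:2].astype('float32')); print(nm,st[i],ce[i].round(1),np.round(r[0],1),np.round(r[1],1),round(r[2],1))
cv2.imwrite('pics/c5.png',cv2.resize(im[120:300,180:380,::-1],None,fx=3,fy=3))
E
```

```text
[ 450.46083744 -332.62758102  187.69989091] [ 3.14140475e+00 -9.34722004e-05  5.85880855e-01]
[276.95348452 207.39276489]
bar [279 181  13  46 514] [284.5 203.6] [ 457.3 -337.5] [47.6 11.7] 31.4
flange [293 182  12  35 273] [298.  199.4] [ 464.6 -352.9] [39.8 12.7] 34.2
```

View pics/c5.png

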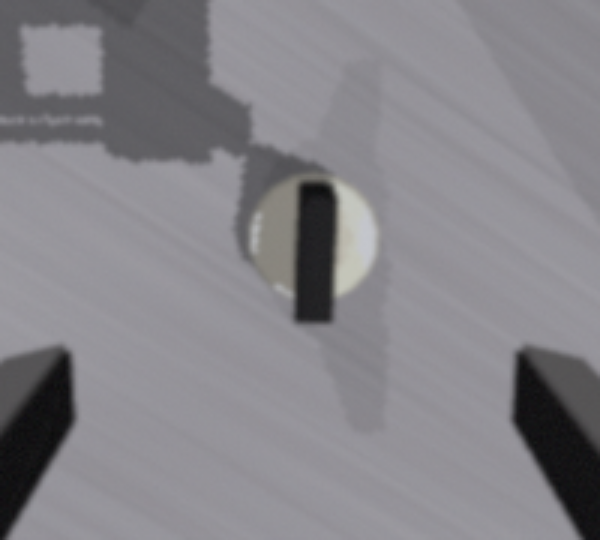

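```bash
python3 - <<'E'
from h import *
s=arm.sense(); s['eef_pos']=np.array([450.06,-332.95,187.4]); s['ee_rot']=np.array([np.pi,0,0.584]); C=cam("wrist",s)
print(pts([(284.3,198.7)],16,C), pts([(284.5,203.9)],52,C))
E
```

```text
[[ 456.08117206 -338.9861124    16.        ]] [[ 457.34776286 -337.43444615   52.        ]]
```

>>> {"fn": "move_arm", "kwargs": {
  "deltas": [
    {"travel": [0.6, -0.5, -4], "yaw": -0.036, "hand": 0},
    {"travel": [0.65, -0.52, -9], "yaw": -0.036, "hand": 0},
    {"travel": [0.65, -0.52, -13], "yaw": -0.036, "hand": 0},
    {"travel": [0.65, -0.52, -14.7], "yaw": -0.036, "hand": 0},
    {"travel": [0.65, -0.52, -14.7], "yaw": -0.036, "hand": 0},
    {"travel": [0.65, -0.52, -14.7], "yaw": -0.036, "hand": 255},
    {"travel": [0.65, -0.52, -14.7], "yaw": -0.036, "hand": 255},
    {"travel": [0.65, -0.52, -14.7], "yaw": -0.036, "hand": 255},
    {"travel": [0.65, -0.52, -14.7], "yaw": -0.036, "hand": 255},
    {"travel": [0.65, -0.52, -14.7], "yaw": -0.036, "hand": 255},
    {"travel": [0.65, -0.52, -14.7], "yaw": -0.036, "hand": 255},
    {"travel": [0.65, -0.52, -14.7], "yaw": -0.036, "hand": 255},
    {"travel": [0.65, -0.52, -14.7], "yaw": -0.036, "hand": 255}
  ]
}}

```text
clock: 12.65
eef_pos: [456.5, -338.1, 40.4]
ee_rot: [-3.141, 0.0, 0.549]
force: [0.2, -1.1, -1.0]
width: 17.4
```

>>> {"fn": "move_arm", "kwargs": {
  "deltas": [
    {"travel": [0, 0, 0], "yaw": 0, "hand": 255},
    {"travel": [0, 0, 0], "yaw": 0, "hand": 255},
    {"travel": [0, 0, 0], "yaw": 0, "hand": 255}
  ]
}}

```text
clock: 13.02
eef_pos: [456.5, -338.0, 40.3]
ee_rot: [-3.141, 0.0, 0.549]
force: [0.0, 0.4, -0.3]
width: 13.9
```

>>> {"fn": "move_arm", "kwargs": {
  "deltas": [
    {"travel": [0, 0, 2], "yaw": 0, "hand": 255},
    {"travel": [0, 0, 6], "yaw": 0, "hand": 255},
    {"travel": [0, 0, 11], "yaw": 0, "hand": 255},
    {"travel": [1.5, 3, 15], "yaw": -0.1, "hand": 255},
    {"travel": [4, 7, 16], "yaw": -0.2, "hand": 255},
    {"travel": [7, 12, 16], "yaw": -0.3, "hand": 255},
    {"travel": [10, 17, 16], "yaw": -0.4, "hand": 255},
    {"travel": [12.5, 22, 16], "yaw": -0.515, "hand": 255},
    {"travel": [14, 25.5, 16], "yaw": -0.515, "hand": 255},
    {"travel": [14, 25.5, 14], "yaw": -0.515, "hand": 255},
    {"travel": [14, 25.5, 12.6], "yaw": -0.515, "hand": 255},
    {"travel": [14, 25.5, 12.6], "yaw": -0.515, "hand": 255},
    {"travel": [14, 25.5, 12.6], "yaw": -0.515, "hand": 255}
  ]
}}

```text
clock: 14.65
eef_pos: [596.6, -83.8, 166.8]
ee_rot: [3.142, -0.0, 0.033]
force: [0.4, 0.4, -0.3]
width: 14.1
```

```bash
python3 - <<'E'
from h import *
im,_=snap("wrist","w6"); s=arm.sense(); print(s['eef_pos'],s['ee_rot'],s['force'])
cv2.imwrite('pics/c6.png',cv2.resize(im[130:330,177:377,::-1],None,fx=3,fy=3))
E
```

```text
[596.92863566 -83.94867728 167.19460219] [ 3.14117105e+00 -1.22816322e-03  3.26928002e-02] [ 0.12958991 -0.01612182 -1.26049813]
```

View pics/c6.png

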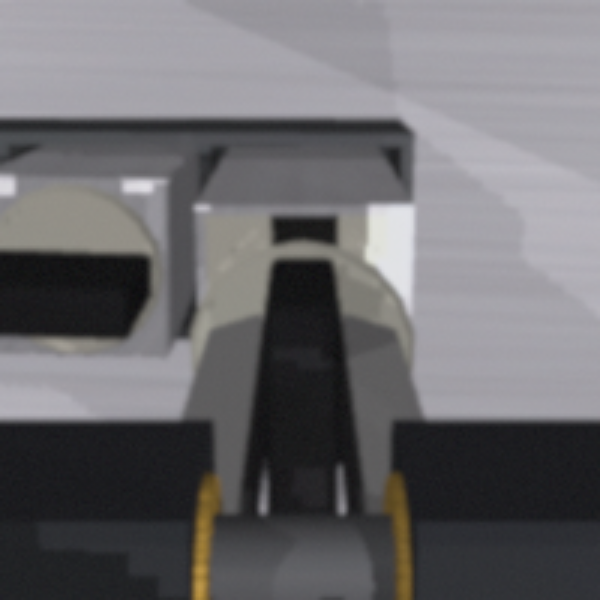

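```bash
python3 - <<'E'
from h import *
s=arm.sense(); s['eef_pos']=np.array([596.56,-83.15,166.4]); s['ee_rot']=np.array([np.pi,0,0.033]); C=cam("wrist",s)
im=np.load('pics/w6.npy'); g=cv2.cvtColor(im,cv2.COLOR_RGB2GRAY).astype(int)
for c in (250,262,278,285): print(c,g[190:222,c].tolist())
u=lambda a,b:(177+a/3-.33,130+b/3-.33)
print('flange front top/under',pts([u(303,240)],142,C)[0].round(1)-[25.5,0,0],pts([u(303,240)],138,C)[0].round(1)-[25.5,0,0])
print('plate front',pts([u(195,205),u(412,205)],114,C).round(1)-[27,0,0])
print('slot end',pts([u(305,216)],114,C).round(1)-[24,0,0])
print('bar front top',pts([u(304,262)],146,C).round(1), pts([u(273,262),u(336,262)],142,C).round(1)-[23,0,0])
E
```

```text
250 [104, 103, 102, 103, 102, 100, 102, 107, 118, 130, 135, 138, 142, 143, 145, 143, 145, 144, 143, 144, 143, 143, 143, 144, 144, 144, 146, 148, 151, 154, 149, 145]
262 [104, 104, 104, 104, 104, 105, 105, 109, 121, 133, 138, 142, 142, 144, 144, 145, 148, 151, 149, 148, 145, 147, 147, 144, 142, 141, 142, 143, 144, 143, 143, 143]
278 [106, 104, 104, 103, 103, 103, 102, 108, 119, 132, 130, 110, 70, 36, 26, 23, 26, 27, 31, 60, 99, 125, 135, 139, 135, 112, 74, 36, 20, 21, 21, 21]
285 [107, 106, 105, 105, 103, 104, 103, 108, 120, 134, 132, 111, 72, 36, 27, 24, 26, 25, 28, 28, 51, 89, 120, 132, 129, 116, 78, 36, 21, 17, 20, 18]
flange front top/under [595.7 -82.6 142. ] [594.8 -82.7 138. ]
plate front [[ 595.4  -56.   114. ]
 [ 597.2 -109.3  114. ]]
slot end [[596.5 -83.1 114. ]]
bar front top [[617.4 -83.  146. ]] [[593.1 -76.3 142. ]
 [593.6 -90.  142. ]]
```

Lid and mouth line up laterally (crop columns 303 and 304.5); the lid sits ~1 mm back in x. Correcting by +1 mm and lowering.

>>> {"fn": "move_arm", "kwargs": {
  "deltas": [
    {"travel": [0.1, 0, -0.5], "yaw": 0, "hand": 255},
    {"travel": [0.1, 0, -0.9], "yaw": 0, "hand": 255},
    {"travel": [0.1, 0, -1.2], "yaw": 0, "hand": 255},
    {"travel": [0.1, 0, -1.5], "yaw": 0, "hand": 255},
    {"travel": [0.1, 0, -1.7], "yaw": 0, "hand": 255},
    {"travel": [0.1, 0, -1.7], "yaw": 0, "hand": 255}
  ]
}}

```text
clock: 15.45
eef_pos: [597.4, -83.1, 149.2]
ee_rot: [-3.141, 0.0, 0.034]
force: [-0.4, -0.0, -2.0]
width: 13.9
```

>>> {"fn": "move_arm", "kwargs": {
  "deltas": [
    {"travel": [0, 0, -0.3], "yaw": 0, "hand": 255},
    {"travel": [0, 0, -0.55], "yaw": 0, "hand": 255},
    {"travel": [0, 0, -0.7], "yaw": 0, "hand": 255},
    {"travel": [0, 0, -0.75], "yaw": 0, "hand": 255},
    {"travel": [0, 0, -0.75], "yaw": 0, "hand": 255}
  ]
}}

```text
clock: 16.08
eef_pos: [597.7, -83.2, 142.3]
ee_rot: [3.141, -0.0, 0.034]
force: [-1.6, -0.4, 2.2]
width: 13.7
```

>>> {"fn": "move_arm", "kwargs": {
  "deltas": [
    {"travel": [0, 0, 0], "yaw": -0.1, "hand": 255},
    {"travel": [0, 0, 0], "yaw": -0.2, "hand": 255},
    {"travel": [0, 0, 0], "yaw": -0.3, "hand": 255},
    {"travel": [0, 0, 0], "yaw": -0.4, "hand": 255},
    {"travel": [0, 0, 0], "yaw": -0.5, "hand": 255},
    {"travel": [0, 0, 0], "yaw": -0.6, "hand": 255},
    {"travel": [0, 0, 0], "yaw": -0.7, "hand": 255},
    {"travel": [0, 0, 0], "yaw": -0.77, "hand": 255},
    {"travel": [0, 0, 0], "yaw": -0.785, "hand": 255},
    {"travel": [0, 0, 0], "yaw": -0.785, "hand": 255},
    {"travel": [0, 0, 0], "yaw": -0.785, "hand": 255}
  ]
}}

```text
clock: 17.45
eef_pos: [597.7, -83.5, 142.3]
ee_rot: [3.141, -0.001, -0.751]
force: [-2.7, -1.9, 2.8]
width: 13.7
```

```bash
python3 - <<'E'
from h import *
im,_=snap("wrist","w7"); s=arm.sense(); print(s['eef_pos'],s['ee_rot'],s['force'],s['moment'],s['width'])
cv2.imwrite('pics/c7.png',cv2.resize(im[120:320,167:387,::-1],None,fx=3,fy=3))
E
```

```text
[597.65803687 -83.50721467 142.34030722] [ 3.14129519e+00 -6.68078434e-04 -7.50853971e-01] [-1.1508929  -1.20287151  3.94476526] [-0.30986112  0.46330862  0.02923074] 13.555841485406901
```

View pics/c7.png

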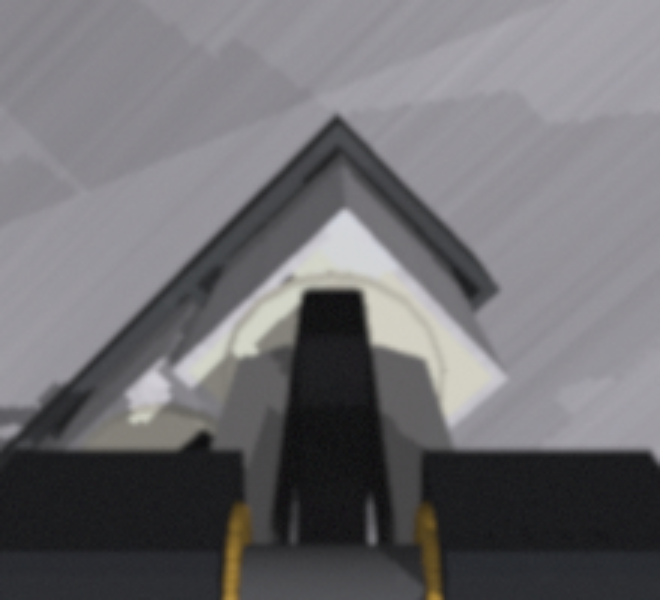

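The bar (crop columns ~300–370) points at the canister's near corner at (345,208). I'll measure the canister's yaw from its plate corners (172,373), (345,208) and (507,380).

```bash
python3 - <<'E'
from h import *
s=arm.sense(); s['eef_pos']=np.array([597.56,-83.15,142]); s['ee_rot']=np.array([np.pi,0,-0.752]); C=cam("wrist",s)
p=pts([(167+a/3-.33,120+b/3-.33) for a,b in((172,373),(345,208),(507,380))],114,C)[:,:2]
for a,b in((0,1),(1,2)): d=p[b]-p[a]; print(np.hypot(*d).round(1),np.degrees(np.arctan2(d[1],d[0])).round(2))
print('centre',(p[0]+p[2])/2,'diag yaw',np.degrees(np.arctan2(*(p[1]-(p[0]+p[2])/2)[::-1])))
# subpixel edges: fit lines to the outer plate edges
im=np.load('pics/w7.npy'); g=cv2.GaussianBlur(cv2.cvtColor(im,cv2.COLOR_RGB2GRAY),(3,3),0).astype(float)
for nm,(x0,x1,f) in {'L':(232,274,lambda x:189+(281.7-x)*55/57.7),'R':(291,328,lambda x:189+(x-281.7)*57.3/54)}.items():
    q=[]
    for x in range(x0,x1):
        y=int(round(f(x))); col=g[y-6:y+7,x]; k=np.argmax(np.diff(col)); q.append((x,y-6+k+.5))
    P=pts(q,114,C)[:,:2].astype('float32'); v=cv2.fitLine(P,cv2.DIST_HUBER,0,.01,.01).ravel(); print(nm,np.degrees(np.arctan2(v[1],v[0])))
E
```

```text
54.4 -89.0
54.0 179.97
centre [595.86596002 -83.19991493] diag yaw -44.6956100447812
L -89.53021
R 0.61653095
```

>>> {"fn": "move_arm", "kwargs": {
  "deltas": [
    {"travel": [0, 0, 0], "yaw": -0.03, "hand": 255},
    {"travel": [0, 0, 0], "yaw": -0.03, "hand": 255},
    {"travel": [0, 0, 0], "yaw": -0.03, "hand": 255},
    {"travel": [0, 0, 0], "yaw": -0.03, "hand": 255}
  ]
}}

```text
clock: 18.0
eef_pos: [597.8, -83.2, 142.3]
ee_rot: [-3.141, -0.0, -0.781]
force: [-1.2, -0.7, 4.9]
width: 13.6
```

```bash
python3 - <<'E'
from h import *
im,_=snap("wrist","w8"); s=arm.sense(); print(s['ee_rot'],s['force'],s['moment'],s['width'])
s['eef_pos']=np.array([597.56,-83.15,142]); s['ee_rot']=np.array([np.pi,0,-0.782]); C=cam("wrist",s)
g=cv2.GaussianBlur(cv2.cvtColor(im,cv2.COLOR_RGB2GRAY),(3,3),0).astype(float)
c=np.array([596,-83.2]);
for sgn,e in((1,(27,1)),(-1,(1,27))):
    q=[]
    for t in np.linspace(-18,22,30):
        w=(596+27,-83.2-t) if sgn==1 else (596+t,-83.2-27)
        x,y=proj([[*w,114]],C)[0]; x,y=int(round(x)),int(round(y))
        col=g[y-6:y+7,x]; q.append((x,y-6+np.argmax(np.diff(col))+.5))
    v=cv2.fitLine(pts(q,114,C)[:,:2].astype('float32'),cv2.DIST_HUBER,0,.01,.01).ravel(); print(np.degrees(np.arctan2(v[1],v[0])))
im=np.load('pics/w8.npy'); 
# bar edges at its base front
b=cv2.cvtColor(im,cv2.COLOR_RGB2GRAY)
for r in (226,235,245): print(r,np.where(b[r,255:300]<60)[0][[0,-1]]+255)
E
```

```text
[-3.14124108e+00 -4.16497457e-04 -7.81201938e-01] [-1.3836845  -0.93061472  5.1527542 ] [-0.08918245  0.39871178 -0.04090614] 13.462412501316882
88.88084
-1.0371679
226 [267 287]
235 [265 289]
245 [264 291]
```

```bash
python3 -c "
from rig import arm
print(arm.sense()['clock']); print(arm.sign_off())"
```

```text
18.05
the job is handed in; nothing more can be done
None
```

The canister is upright in the caddy's empty cell. The lid is in its mouth, turned clockwise to the vent position and still held by its bar. I handed the job in at 18 s, and no verdict was reported.

- **Canister:** it entered the cell without contact, with its mouth centred to within about 1 mm afterwards.
- **Lid:** it went in with under 5 N of contact force, and its final height matches the flange resting on the canister.
- **Turn:** I commanded about 46.5° in all. The canister turned about 3° clockwise with the lid, using the slack in its cell. My last measurement put the bar about 44° from the slots, give or take 1°. That is close to the 45° asked for and well short of the catch at 58°.
- **Last readings:** the lid is gripped (opening 13.5 mm), held with about 5 N of light push and almost no twist (0.04 N m).
- **Other things on the counter:** nothing pointed to a bump during the moves, but I took no final overview picture to confirm it.
- **Disagreement:** the top and wrist cameras differed by about 3–5 mm on where the caddy is. I went by the wrist camera, after one 2 mm correction seen from close up.

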